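# Set up the turret punch for the next pouch and hold the third die

### The arm

A 6-joint arm with a two-finger parallel gripper is mounted at the origin on the work surface. World frame = base frame: x ahead of the robot, y to its left, z up, the work surface at z = 0. Lengths are in m, angles in rad, forces in N, time in s.
With the tool pointing down it reaches from about 0.275 to 0.725 m from the base axis. Payload 5.6 kg.
Tool frame: the origin (TCP) lies at the very end of the fingers, on their centre line; the grasp point (between the pads) lies 19 mm behind it; z points along the fingers, y is the line along which they close (so a half turn about z gives the same grasp; the last joint's range is limited). The gripper opens to 85 mm and grips with 20 to 120 N. Pads are 22 mm wide; open, the fingers measure 114 mm over their backs; the gripper's body (76 mm by 85 mm) begins 54 mm behind the grasp point. The pads swing forward as they close: fully open they stand 13 mm farther back than shut.
Start: joints at [-0.896, 0.255, 0.108, 0, -1.424, -0.285], TCP at [0.209, -0.509, 0.231] pointing down, gripper open.
Joint ranges: [-2.95, 2.95], [-1.21, 1.97], [-1.09, 1.5], [-2.87, 1.71], [-2.94, -0.07], [-3.05, 3.05]. Speed limits (rad/s): [2.57, 2.57, 3.14, 3.14, 3.14, 3.14].

### API

Orientations are given as a unit quaternion [x, y, z, w].
In Python, from workcell import env gives the robot as it stands.
- The arm moves only by the shell command python3 -m crank 'ROWS' [FORCE]. ROWS is JSON, a list that holds one entry, the list of rows, each a list of 7 numbers: the shift along the tool's x, y, z in m, then the turn, a rotation vector about the tool's x, y, z in degrees, then the opening, from 0 (shut) to 1 (fully open). A call has exactly 10 rows; each row is the pose to reach, as a shift and turn from the pose commanded when the call began, along the tool's axes at that moment; what a row does not reach only later rows make up. A row lasts 1/8 s, in which the tool goes at most 62.5 mm and 10.7 degrees, less where a joint would pass 70% of its speed; a pose out of reach is approached as far as the arm can. A call with a gripper value outside its range is refused whole. The fingers move at their own pace and stop on an object; FORCE is the grip in N (left out, the last holds). Time passes only in rows, so rows that repeat a pose let the fingers close, or fill a call up. It gives the time, the measured TCP pose, the force, the opening and the grip force at its end, in the units of the state.
- env.sense(): the state, without advancing time (a new reading comes with each control period).
- env.grab_frame(name): name is "scene" or "top"; returns a dict with "pixels" (384x512x3 uint8, blue, green, red), "camera_matrix" (3x3 intrinsics, pixels), "rvec" (rotation vector, rad) and "tvec" (3), from world to camera coordinates, as OpenCV has them. Camera axes: x right, y down, z forward; pixel columns grow to the right and rows downward; lengths in m; the calibration is good to about 2 mm. A picture is of the moment at which its call begins. There is no depth.
- env.job_done(): hands the job in; it is judged then, once.
Trained networks look in a picture, given as the dict that the camera call returned (one of the last four; its "shot" number tells which), for a name from the list of things; names that differ only in an ending like _2 or _b are one class to them, and where a whole thing is asked for, a point or a joint stands for the part that bears it (a point fixed in the world has none). Each returns a list of dicts, best first, with "confidence" (0 to 1); they miss things now and then, are a little off and sometimes report something else, mostly with a low value. They report only what shows in the picture. A call takes as long as a camera call.
- env.search_frame(picture, thing): "point" ([x, y, z] in m, in world coordinates, good to about 4 mm: the middle of the surface that is visible of it).
- env.trace(picture, thing): "pixels" (384x512 bool, what is visible of it).
The state is a dict: "clock": time; "joints": joint angles; "qvel": joint speeds; "joint_efforts": joint torques, N m; "ee_pos": TCP position; "tcp_rot": TCP orientation; "wrist_force": force on the tool from outside, world axes, zero at the start; "moment": the same for the moment, N m; "width": finger opening in m; "finger_force": force on a finger pad.
Only numpy, scipy, OpenCV 4.12 (cv2) and the standard library are available. Lean on these libraries where they do the work, as an engineer would, in place of code of your own. Each camera call takes 0.05 s, during which the arm holds its last target. There are 200 camera calls.

### The job

Set up the bench hole punch for the next pouch: with the round knurled knob, wind the back gauge until its pointer stands opposite the nose of the marker rider on the scale. Then turn the turret clockwise by the black bar knob on top, from its home stop to the third click and not past it, and finish still gripping the bar knob there so that the turret cannot slip when the pedal is trodden. Leave the rider and everything lying about where they are.

Things in the scene. Friction and masses are not known exactly. Their poses are not given: they have to be found in the camera images.
- punch: Pedal-operated bench turret punch, fixed to the table: grey base 290 x 315 mm (x -135..155, y -125..190), column at the back, arm 40 mm wide from it forward over the turret (tops of arm and air cylinder 142 mm high). Origin on the table under the turret's spindle; x from front to back (column at +x), y to the left seen from the front, z up. Steel tables 60 mm high in front and at the left.
- bar_grip (a point): Where to grip the black bar knob that turns the turret, on top of the spindle, above the arm: on the axis, 179 mm above the table, 11 mm below the bar's top. The bar is 46 long, 14 wide, 30 mm high, on a foot disc 44 mm across (160 mm high). It lies along this frame's x axis, the white line on top towards -x: at home the machine's front. It turns with the turret.
- turret (a joint): Turret angle in rad: 0 = home (a solid stop, where it starts), growing clockwise seen from above. Spring detents every 0.628 rad (36 degrees): first click 0.628, second 1.257, third 1.885 (wanted), fourth 2.513. About 0.2 N m takes it from one notch to the next; let go near a notch it snaps in and stays.
- gauge_grip (a point): Where to grip the back gauge's round knurled steel knob (34 mm across, 26 mm high, vertical axis), at x -60, y 140 mm of the machine's frame, at its front left: on the axis, 114 mm above the table, 10 mm below the knob's top. Knob's underside 98 mm high; the grey gear housing under it is 92 mm high, 56 mm square.
- gauge (a joint): Angle of the gauge knob in rad, 0 to 3.4, growing clockwise seen from above; it takes about 0.06 N m to turn and stays where it is left. Each rad moves the back gauge with its pointer 10 mm towards the front of the machine (-x of punch).
- pointer (a point): Tip of the back gauge's black pointer, 3.5 mm wide, on the left table behind the gauge knob, 78 mm above the table. It points left (+y of the machine) at the scale and moves along the machine's x with the gauge. At the start it stands 8 to 24 mm behind (+x of) the mark, so the knob must go clockwise.
- mark (a point): Tip of the black nose, 3.5 mm wide, of the marker rider (12 mm steel block on the rail at the scale's outer edge). It points right, at the pointer, tip to tip with a gap of about 5 mm in y. Pointer and mark agree when they have the same x in the machine's frame.
- pouches_a: Bystander: pile of black retail pouches 95 x 130 x 48 mm, left of the machine. Origin under its centre.
- pouches_b: Bystander: lower pile of black pouches 95 x 130 x 28 mm, right of the machine. Origin under its centre.
- phone: Bystander: phone lying flat, 78 x 160 x 10 mm. Origin under its centre.
- label_roll: Bystander: roll of white labels standing on end, 96 mm across, 55 mm high. Origin under its centre.
- labels: Bystander: block of fan-folded labels 62 x 110 x 34 mm. Origin under its centre.
- marker: Bystander: marker pen with a blue cap lying flat, 130 mm long, 12 mm thick. Origin under its middle.
- spare_punch: Bystander: spare punch standing on the right rear of the machine's base, 22 mm across, 40 mm high. Origin under its centre.
- hex_key: Bystander: hex key lying on the machine's front table, 80 x 30 mm, 6 mm thick. Origin under its long leg's middle.

How it is judged:
By the outcome, as a careful person would: the job done as asked, in the order asked, and still so for the second after the job is handed in, while the arm keeps its last pose, push and grip.
It also fails if it takes over 67 s, if anything falls off the work surface, if the arm or the gripper's body presses on something with over 40 N, if the wrist force passes 120 N, or if a joint passes its speed limit or range.

## Working session

There is one attempt and no reset: what is moved stays moved. The work goes in short steps, Python scripts to look and compute and a shell command to move; the robot and the scene stay as the last step left them, time stands still between calls to the robot, and variables do not carry over. Pictures are saved under pics/ and viewed, at most 12 in all, crops included, and the job is handed in when it is done.

```bash
mkdir -p pics; ls; cat > h.py <<'E'
import numpy as np,cv2
from workcell import env
from scipy.spatial.transform import Rotation as R
def ray(p,uv):
    K=p["camera_matrix"];Rm=cv2.Rodrigues(np.array(p["rvec"],float))[0];t=np.array(p["tvec"],float).ravel()
    d=Rm.T@np.linalg.inv(K)@np.array([uv[0],uv[1],1.]);return -Rm.T@t,d
def at(p,uv,z):
    c,d=ray(p,uv);return c+d*(z-c[2])/d[2]
def proj(p,P):
    return cv2.projectPoints(np.array(P,float).reshape(-1,1,3),np.array(p["rvec"],float),np.array(p["tvec"],float),p["camera_matrix"],None)[0].reshape(-1,2)
E
python3 - <<'E'
from h import *
s=env.sense();print(s)
for n in("scene","top"):
    p=env.grab_frame(n);cv2.imwrite(f"pics/{n}0.png",cv2.resize(p["pixels"],(800,600),interpolation=cv2.INTER_CUBIC))
    print(n,ray(p,(256,192)))
    for th in("punch","bar_grip","gauge_grip","pointer","mark","turret","gauge","spare_punch","hex_key","label_roll"):
        print(th,[(np.round(d["point"],4).tolist(),round(d["confidence"],2)) for d in env.search_frame(p,th)[:3]])
E
```

```text
pics
{'clock': 0.0, 'joints': array([-8.96380039e-01,  2.55762353e-01,  1.06986494e-01, -4.91489120e-04,
       -1.42387421e+00, -2.84577512e-01]), 'qvel': array([ 0.00038421,  0.00014054,  0.00064063,  0.00110788,  0.00035224,
       -0.00012029]), 'joint_efforts': array([ 3.02619392e-04, -3.86628735e+01,  2.37940514e+01,  5.36508009e+00,
       -6.16538571e-03, -1.52191092e-05]), 'ee_pos': array([ 0.20888192, -0.50825523,  0.23037799]), 'tcp_rot': array([-1.93651846e-01,  9.81069847e-01,  9.34480360e-04, -2.11944561e-04]), 'wrist_force': array([ 0.19237903, -0.60505087, -1.15621405]), 'moment': array([-0.00292399,  0.06101237,  0.00818594]), 'finger_force': 0.0, 'width': 0.08524205029605023}
scene (array([ 1.25134436, -0.68064097,  0.97189583]), array([-0.5658059 ,  0.52951169, -0.63207646]))
punch [([0.6776, -0.0955, 0.0545], 0.77)]
bar_grip [([0.6481, -0.1072, 0.0926], 0.87)]
gauge_grip [([0.5758, 0.0618, 0.1216], 0.61)]
pointer [([0.6555, 0.0509, 0.0718], 0.64)]
mark [([0.4917, 0.3711, 0.0509], 0.63)]
turret [([0.6468, -0.1126, 0.0945], 0.77), ([0.6734, -0.1002, 0.0574], 0.49)]
gauge [([0.5767, 0.0594, 0.1203], 0.74)]
spare_punch [([0.7525, -0.1683, 0.0402], 0.52)]
hex_key [([0.5235, -0.1031, 0.0679], 0.6), ([0.6711, -0.1006, 0.0546], 0.3)]
label_roll [([0.6754, 0.3846, 0.0475], 0.97)]
top (array([ 0.30910765, -0.0127304 ,  1.30795722]), array([ 0.18420159, -0.02103264, -0.98271237]))
punch [([0.6268, -0.0413, 0.0607], 0.83), ([0.4631, -0.4117, 0.0268], 0.54)]
bar_grip [([0.6294, -0.0554, 0.0911], 0.9)]
gauge_grip []
pointer [([0.6506, 0.0504, 0.0776], 0.49)]
mark []
turret [([0.6286, -0.0598, 0.0852], 0.77)]
gauge [([0.5621, 0.0675, 0.1214], 0.71)]
spare_punch [([0.7394, -0.1665, 0.0395], 0.43)]
hex_key [([0.5227, -0.0929, 0.0633], 0.38)]
label_roll [([0.6607, 0.3931, 0.0565], 0.75)]
```

View pics/scene0.png

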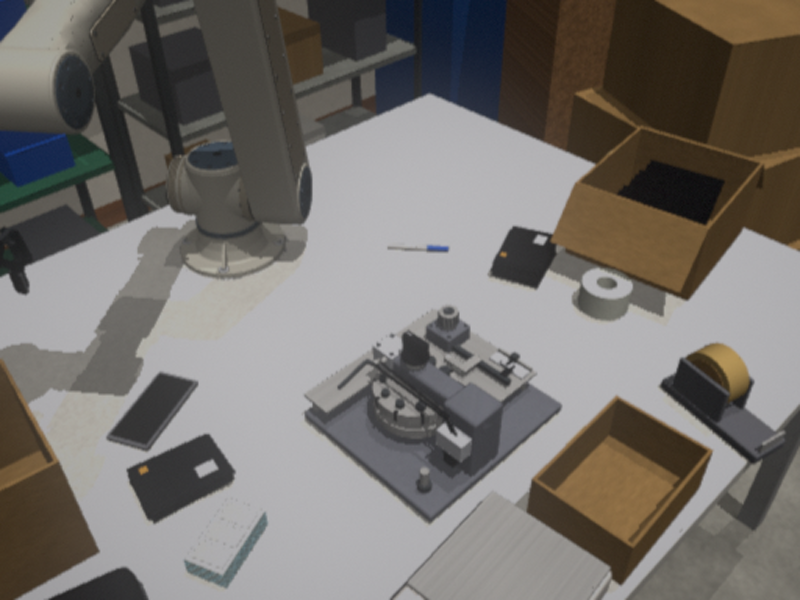

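View pics/top0.png

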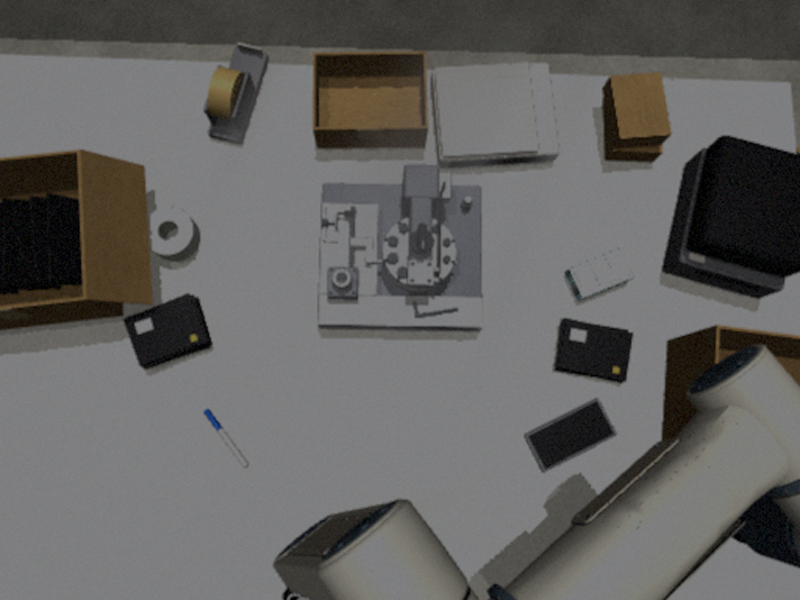

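The scene picture shows the machine with its knob at about (448,315), the bar at (415,347), and the pointer and rider near (510,365). In the top picture the knob is at (342,275), the turret at (420,255) and the pointer and rider near (345,215). Next I'll zoom in.

```bash
python3 - <<'E'
from h import *
def avg(n,k=6):
    ps=[env.grab_frame(n) for _ in range(k)]
    p=dict(ps[-1]);p["pixels"]=np.mean([q["pixels"] for q in ps],0).astype(np.uint8);return p
p=avg("top");q=avg("scene")
np.savez("f0.npz",**{k+str(i):x[k] for i,x in enumerate((p,q)) for k in("pixels","camera_matrix","rvec","tvec")})
a=cv2.convertScaleAbs(p["pixels"][105:215,198:314],alpha=1.6)
b=q["pixels"][190:335,190:364]
cv2.imwrite("pics/top1.png",cv2.resize(a,None,fx=5,fy=5,interpolation=cv2.INTER_CUBIC))
cv2.imwrite("pics/scene1.png",cv2.resize(b,None,fx=4,fy=4,interpolation=cv2.INTER_CUBIC))
E
```

```text
(no output)
```

View pics/top1.png

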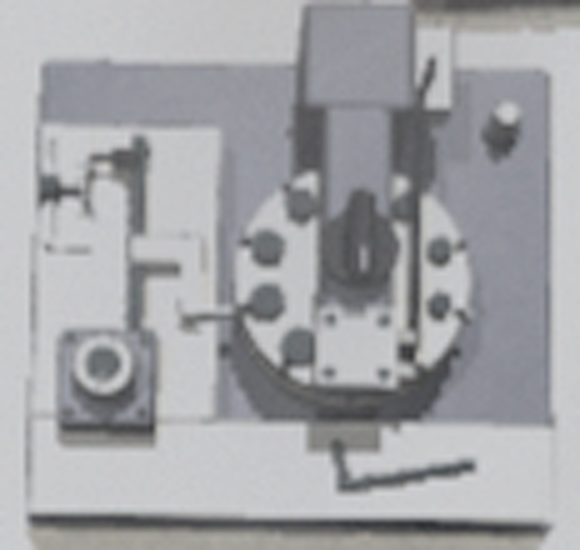

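View pics/scene1.png

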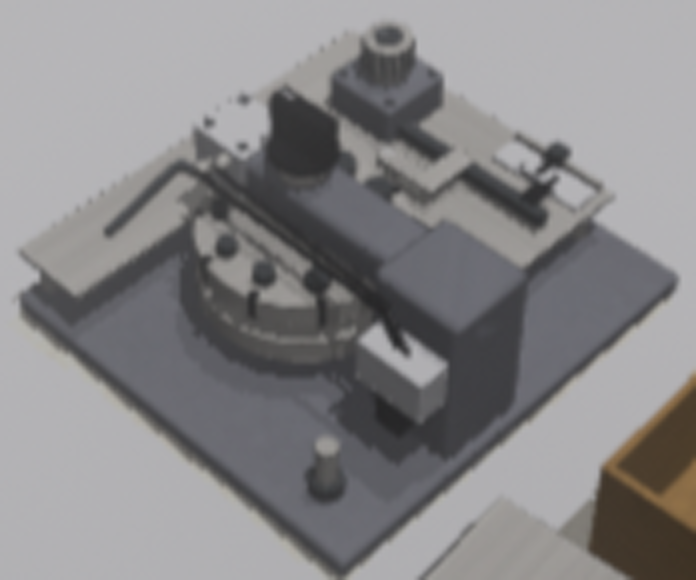

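In the top crop, the knob's top is at (102,362), the pointer tip near (90,163) and the rider's nose at (75,190). The bar runs from (362,193) to (364,285). The scene crop shows the knob at (388,33) and the bar top from (287,92) to (335,128). I'll fit the pose.

```bash
cat > fit.py <<'E'
from h import *
from scipy.optimize import least_squares
F=np.load("f0.npz")
C=[{k:F[k+str(i)] for k in("pixels","camera_matrix","rvec","tvec")} for i in(0,1)]
T=lambda u,v:(198+(u+.5)/5-.5,105+(v+.5)/5-.5)
S=lambda u,v:(190+(u+.5)/4-.5,190+(v+.5)/4-.5)
obs=[(0,T(102,362),(-60,140,124)),(0,T(361,193),(23,0,190)),(0,T(364,285),(-23,0,190)),
(0,T(30,516),(-135,190,60)),(0,T(552,527),(-135,-125,60)),(0,T(42,63),(155,190,12)),(0,T(549,72),(155,-125,12)),
(1,S(388,33),(-60,140,124)),(1,S(285,91),(-23,0,190)),(1,S(335,128),(23,0,190)),(1,S(340,572),(155,-125,8)),(1,S(678,283),(155,190,12)),(1,S(20,252),(-135,-125,60))]
def W(x,P):
    c,s=np.cos(x[2]),np.sin(x[2]);P=np.array(P)/1000
    return np.array([x[0]+c*P[0]-s*P[1],x[1]+s*P[0]+c*P[1],P[2]])
f=lambda x:np.concatenate([proj(C[i],W(x,P))[0]-np.array(uv) for i,uv,P in obs])
E
python3 - <<'E'
from fit import *
r=least_squares(f,[.62,-.07,0],loss="soft_l1");x=r.x;print(x,np.degrees(x[2]));print(np.round(f(x).reshape(-1,2),1).tolist())
np.save("pose.npy",x)
for i in(0,1):
    rr=least_squares(lambda y:np.concatenate([proj(C[j],W(y,P))[0]-np.array(uv) for j,uv,P in obs if j==i]),x,loss="soft_l1");print(i,rr.x)
print("knob",W(x,(-60,140,114)),"bar",W(x,(0,0,179)))
ci=W(x,(0,0,0))
def mach(w):
    c,s=np.cos(x[2]),np.sin(x[2]);d=(w-ci)*1000;return (c*d[0]+s*d[1],-s*d[0]+c*d[1])
for n,uv in(("ptr",T(88,163)),("mark",T(78,190))):print(n,mach(at(C[0],uv,.078)))
p=C[0]["pixels"][123:150,198:232];q=C[1]["pixels"][220:255,305:345]
z=lambda a,k:cv2.resize(a,None,fx=k,fy=k,interpolation=cv2.INTER_NEAREST)
a=z(cv2.convertScaleAbs(p,alpha=1.8),11);b=z(q,10);H=max(a.shape[0],b.shape[0])
pad=lambda m:np.pad(m,((0,H-m.shape[0]),(0,0),(0,0)))
cv2.imwrite("pics/pm.png",np.hstack([pad(a),pad(b)]))
E
```

```text
[ 0.63058911 -0.07015312  0.01290293] 0.7392832570838582
[[-0.3, 0.4], [0.0, -0.6], [-0.7, -2.3], [-2.7, -0.5], [2.0, -0.7], [-0.2, 0.2], [-0.5, 0.5], [0.1, 0.7], [-2.2, -1.3], [-0.8, -1.2], [0.3, 1.4], [0.2, 0.1], [-2.2, -0.5]]
0 [ 0.62936985 -0.07099931  0.01026971]
1 [ 0.63166652 -0.0691117   0.01458842]
knob [0.56878774 0.06906107 0.114     ] bar [ 0.63058911 -0.07015312  0.179     ]
ptr (np.float64(70.38667464543315), np.float64(153.9854557350421))
mark (np.float64(53.850485658593655), np.float64(159.3106487354154))
```

View pics/pm.png

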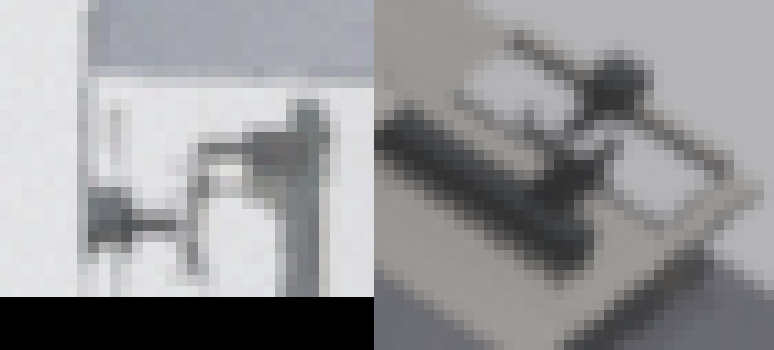

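```bash
python3 - <<'E'
from fit import *
g=C[0]["pixels"].mean(2).astype(int)
print("cols",list(range(205,226)))
for r in range(132,150):print(r,g[r,205:226])
x=np.load("pose.npy");print(proj(C[0],[W(x,(a,b,78)) for a in(40,60,80) for b in (140,165)]))
g=C[1]["pixels"].mean(2).astype(int)
print("scene cols",list(range(312,342)))
for r in range(222,246):print(r,*g[r,312:342])
print(proj(C[1],[W(x,(a,b,78)) for a in(40,60,80) for b in (140,165)]))
E
```

```text
cols [205, 206, 207, 208, 209, 210, 211, 212, 213, 214, 215, 216, 217, 218, 219, 220, 221, 222, 223, 224, 225]
132 [103 113 123 117 122 125 126 126 126 125 125 123 125 125 124 125 125 124
 125 102  85]
133 [101 114 118 104 117 126 126 125 126 125 125 123 125 124 125 124 125 125
 124  93  68]
134 [ 98 112 118 108 119 125 126 125 126 125 126 124 123 124 124 113 106 105
 105  84  66]
135 [100 113 117 108 120 125 126 127 125 125 121 111 107 106 107  83  62  62
  63  63  62]
136 [103 113 121 111 119 126 126 126 125 125 109  77  67  68  69  61  57  59
  60  60  57]
137 [101 114 126 114 120 126 125 125 121 119 103  87  89  96  95  72  56  55
  58  59  57]
138 [ 96 111 126 119 121 126 125 125 120 114 103  94 113 123 121  90  64  62
  61  60  61]
139 [ 97 101 113 111 114 123 126 126 125 121  92  72  99 111 109  89  74  71
  74  65  67]
140 [ 96  77  80  76  91 117 125 124 119 111  80  73  96 105 103  91  80  77
  77  71  68]
141 [ 97  66  64  63  72 106 118 118 111 113  85  95 120 126 125 112 105  92
  76  71  70]
142 [ 98  67  62  62  54  77  89  90  90 104  85 106 124 125 125 125 124 112
  
[... 3270 characters left out ...]
01 127 148 152 147 137 135 141 155 158 138 141 150 148 132 134 157
242 146 134 116 103 80 66 56 51 52 57 63 67 71 80 104 139 152 153 151 146 129 127 143 139 150 150 133 125 155 176
243 148 148 144 133 106 84 73 60 53 51 55 60 65 67 82 129 150 152 153 152 148 139 149 148 142 135 131 155 176 179
244 148 148 149 146 133 111 102 80 66 56 50 51 55 59 81 135 151 153 152 153 154 151 148 135 118 107 143 172 179 180
245 150 149 148 148 147 138 132 107 84 72 61 53 52 61 97 146 152 153 153 153 153 149 128 105 94 90 120 155 168 177
[[314.57165165 229.74540383]
 [320.82196789 225.08580085]
 [320.5275512  233.56202047]
 [326.77033984 228.82304432]
 [326.58790925 237.44557546]
 [332.82195515 232.62515353]]
```

The pointer is at row 136.1 and the nose at row 142.8, so the gap is about 20.5 mm, or 2.05 rad (118°). I'll work out the shifts for the move over the knob.

```bash
cat > go.py <<'E'
import sys;from h import *
# target x y z, yaw of tool y (deg): prints shift & rotvec from current measured pose
a=list(map(float,sys.argv[1:]));s=env.sense();q=R.from_quat(s["tcp_rot"])
yaw=np.radians(a[3]);Y=np.array([np.cos(yaw),np.sin(yaw),0]);Z=np.array([0,0,-1.]);t=R.from_matrix(np.array([np.cross(Y,Z),Y,Z]).T)
print("shift mm",np.round(q.inv().apply(np.array(a[:3])-s["ee_pos"])*1000,1),"rotvec",np.round((q.inv()*t).as_rotvec(degrees=True),1))
print("now",s["ee_pos"].round(4),"F",s["wrist_force"].round(1),"M",s["moment"].round(2),"w",round(s["width"],4),"j",np.degrees(s["joints"]).round(1),"t",s["clock"])
E
python3 go.py .5688 .0691 .170 232.3
```

```text
shift mm [-552.4  397.8   61.3] rotvec [  -0.   -0. -120.]
now [ 0.209  -0.5087  0.2313] F [-0.  -0.5 -0.4] M [ 0.02 -0.01  0.02] w 0.0855 j [-51.4  14.6   6.2  -0.  -81.6 -16.3] t 1.7
```

```bash
python3 -m crank '[[[-0.05,0.036,0,0,0,-10,1],[-0.1,0.072,0,0,0,-20,1],[-0.15,0.108,0,0,0,-30,1],[-0.2,0.144,0,0,0,-40,1],[-0.25,0.18,0,0,0,-50,1],[-0.3,0.216,0,0,0,-60,1],[-0.35,0.252,0,0,0,-70,1],[-0.4,0.288,0,0,0,-80,1],[-0.45,0.324,0,0,0,-90,1],[-0.5,0.36,0,0,0,-100,1]]]' 40; python3 go.py .5688 .0691 .150 232.3
```

```text
clock: 2.95
ee_pos: [0.5355, 0.0162, 0.2316]
tcp_rot: [0.878, -0.48, 0.0, -0.0]
wrist_force: [0.4, -1.0, -0.7]
width: 0.0856
finger_force: 0.0
shift mm [-26.6 -56.5  81.6] rotvec [ -0.   -0.  -19.6]
now [0.5355 0.0162 0.2316] F [ 0.4 -1.  -0.7] M [-0.15 -0.15  0.01] w 0.0856 j [ 18.5  13.    4.1   0.  -81.1  14.2] t 2.95
```

```bash
python3 -m crank '[[[-0.01,-0.02,0,0,0,-10,1],[-0.0266,-0.0565,0.02,0,0,-19.6,1],[-0.0266,-0.0565,0.04,0,0,-19.6,1],[-0.0266,-0.0565,0.06,0,0,-19.6,1],[-0.0266,-0.0565,0.08,0,0,-19.6,1],[-0.0266,-0.0565,0.08,0,0,-19.6,1],[-0.0266,-0.0565,0.08,0,0,-19.6,1],[-0.0266,-0.0565,0.08,0,0,-19.6,1],[-0.0266,-0.0565,0.08,0,0,-19.6,1],[-0.0266,-0.0565,0.08,0,0,-19.6,1]]]' 40; python3 go.py .5688 .0691 .097 232.3; python3 - <<'E'
from h import *
p=env.grab_frame("scene");q=env.grab_frame("top")
b=p["pixels"][160:290,200:370]
cv2.imwrite("pics/ov.png",cv2.resize(b,None,fx=4,fy=4,interpolation=cv2.INTER_CUBIC))
for P in(p,q):
  for th in("gauge","gauge_grip"):print(th,[(np.round(d["point"],4).tolist(),round(d["confidence"],2)) for d in env.search_frame(P,th)[:2]])
E
```

```text
clock: 4.2
ee_pos: [0.5683, 0.067, 0.1516]
tcp_rot: [0.945, -0.326, 0.0, -0.0]
wrist_force: [-0.6, -0.6, -0.3]
width: 0.0854
finger_force: 0.0
shift mm [-1.  -1.9 54.6] rotvec [-0.  -0.  -0.4]
now [0.5683 0.067  0.1516] F [-0.6 -0.6 -0.3] M [ 0.   -0.03  0.04] w 0.0854 j [ 22.4  19.1   0.7  -0.  -71.6  29.6] t 4.2
gauge [([0.577, 0.0623, 0.1185], 0.52), ([0.6463, -0.111, 0.0916], 0.26)]
gauge_grip [([0.5757, 0.0585, 0.1209], 0.52)]
gauge [([0.5552, 0.0691, 0.1202], 0.46)]
gauge_grip []
```

View pics/ov.png

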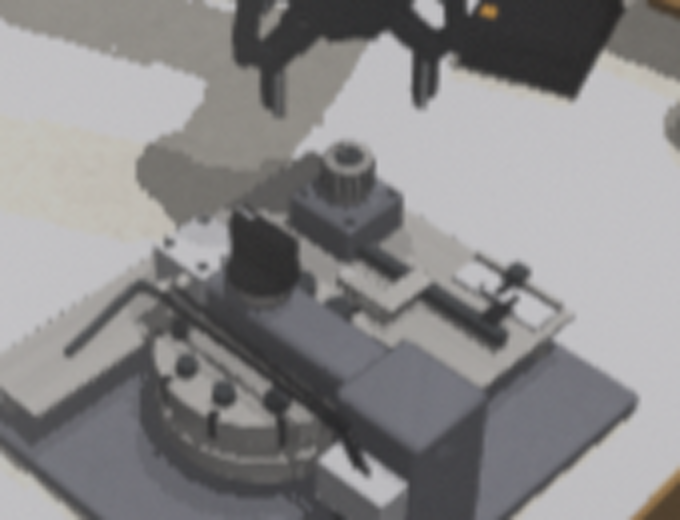

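The fingers, at (272,105) and (425,100), straddle the knob at (348,160), so the gripper is aligned. Now I'll descend and grip.

```bash
python3 -m crank '[[[-0.001,-0.002,0.012,0,0,0,1],[-0.001,-0.002,0.024,0,0,0,1],[-0.001,-0.002,0.036,0,0,0,1],[-0.001,-0.002,0.048,0,0,0,1],[-0.001,-0.002,0.054,0,0,0,1],[-0.001,-0.002,0.054,0,0,0,1],[-0.001,-0.002,0.054,0,0,0,0.3],[-0.001,-0.002,0.054,0,0,0,0.3],[-0.001,-0.002,0.054,0,0,0,0.2],[-0.001,-0.002,0.054,0,0,0,0]]]' 30; python3 go.py .5688 .0691 .097 232.3
```

```text
clock: 5.75
ee_pos: [0.5684, 0.0686, 0.0979]
tcp_rot: [0.945, -0.326, 0.0, 0.0]
wrist_force: [-3.3, -2.3, 3.9]
width: 0.0331
finger_force: 30.0
shift mm [ 0.  -0.6  0.9] rotvec [ 0.1 -0.  -0.4]
now [0.5684 0.0686 0.0979] F [-3.3 -2.3  3.9] M [-0.72  1.04 -0.04] w 0.0331 j [ 22.6  21.4  -4.2   0.  -64.4  29.4] t 5.75
```

```bash
python3 -m crank '[[[0,0,0,0,0,6,0],[0,0,0,0,0,12,0],[0,0,0,0,0,18,0],[0,0,0,0,0,24,0],[0,0,0,0,0,30,0],[0,0,0,0,0,36,0],[0,0,0,0,0,42,0],[0,0,0,0,0,48,0],[0,0,0,0,0,54,0],[0,0,0,0,0,60,0]]]' 30; python3 go.py .5688 .0691 .097 232.3
python3 - <<'E'
from h import *
ps=[env.grab_frame("scene") for _ in range(4)];p=dict(ps[-1]);P=np.mean([x["pixels"] for x in ps],0)
cv2.imwrite("pics/a1.png",np.hstack([cv2.resize(P[210:260,290:345].astype(np.uint8),None,fx=10,fy=10,interpolation=cv2.INTER_CUBIC)]))
E
python3 go.py .5688 .0691 .097 232.3
```

```text
clock: 7.0
ee_pos: [0.5713, 0.0698, 0.098]
tcp_rot: [-0.655, 0.756, -0.001, 0.002]
wrist_force: [6.6, 0.5, -2.0]
width: 0.0332
finger_force: 30.0
shift mm [1.1 2.4 0.9] rotvec [ -0.3  -0.1 -60.5]
now [0.5713 0.0698 0.098 ] F [ 6.6  0.5 -2. ] M [-0.12 -2.24  0.06] w 0.0332 j [ 22.6  21.5  -4.1   0.1 -64.1 -30.8] t 7.0
shift mm [1.  2.3 0.9] rotvec [ -0.3  -0.1 -60.4]
now [0.5713 0.0698 0.0979] F [ 6.4 -1.  -2. ] M [-0.03 -2.04 -0.05] w 0.0332 j [ 22.6  21.5  -4.1   0.1 -64.1 -30.6] t 7.2
```

View pics/a1.png

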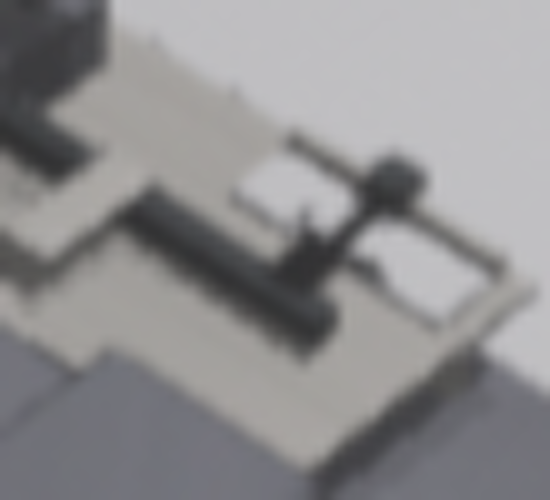

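```bash
python3 - <<'E'
from fit import *
x=np.load("pose.npy");c,s=np.cos(x[2]),np.sin(x[2])
def mach(w):
    d=(w-W(x,(0,0,0)))*1000;return np.round([c*d[0]+s*d[1],-s*d[0]+c*d[1]],1)
for n,uv in(("mark tip",(213.3,142.9)),("mark root",(209.8,142.9)),("ptr tip",(215.3,136.2)),("ptr root",(219.5,136.1))):
    for z in(78,74,70,64):
        w=at(C[0],uv,z/1000);print(n,z,mach(w),np.round(proj(C[1],w)[0],1))
k=16;I=[]
p=cv2.resize(C[1]["pixels"][218:243,308:336],None,fx=k,fy=k,interpolation=cv2.INTER_CUBIC)
g=env.grab_frame("scene");print(g["shot"],np.abs(np.array(g["tvec"])-C[1]["tvec"]).max())
ps=np.mean([env.grab_frame("scene")["pixels"] for _ in range(6)],0).astype(np.uint8);np.save("s1.npy",ps)
q=cv2.resize(ps[218:243,308:336],None,fx=14,fy=14,interpolation=cv2.INTER_CUBIC);p=cv2.resize(p,q.shape[1::-1])
cv2.imwrite("pics/cmp.png",np.hstack([p,q]))
t=env.grab_frame("top")["pixels"].mean(2).astype(int)
for r in range(132,148):print(r,t[r,205:226])
E
```

```text
mark tip 78 [ 52.9 159. ] [323.2 228.6]
mark tip 74 [ 54.2 159.3] [323.5 229.9]
mark tip 70 [ 55.4 159.6] [323.8 231.2]
mark tip 64 [ 57.2 160.1] [324.3 233.1]
mark root 78 [ 52.7 169.2] [325.6 226.7]
mark root 74 [ 53.9 169.5] [326. 228.]
mark root 70 [ 55.2 169.9] [326.3 229.2]
mark root 64 [ 57.  170.4] [326.8 231.1]
ptr tip 78 [ 73.4 153.8] [328.  233.5]
ptr tip 74 [ 74.7 154.1] [328.4 234.8]
ptr tip 70 [ 76.  154.4] [328.7 236.1]
ptr tip 64 [ 77.9 154.8] [329.2 238.1]
ptr root 78 [ 74.  141.5] [325.1 236. ]
ptr root 74 [ 75.3 141.8] [325.5 237.3]
ptr root 70 [ 76.6 142. ] [325.8 238.6]
ptr root 64 [ 78.5 142.4] [326.3 240.6]
21 0.0
132 [53 52 57 72 82 80 83 80 79 86 81 87 86 79 82 81 78 79 79 76 76]
133 [48 50 54 76 78 82 80 82 81 85 82 80 81 83 77 80 78 75 78 79 74]
134 [59 59 70 80 79 80 83 81 84 81 82 80 82 84 79 76 80 78 76 74 73]
135 [72 76 79 82 80 80 76 78 84 83 82 83 86 78 77 76 78 81 78 76 73]
136 [78 81 84 81 80 83 81 80 80 81 83 83 79 82 78 80 78 78 78 74 72]
137 [82 81 83 83 84 81 82 80 83 82 86 84 82 80 76 70 68 71 75 72 75]
138 [83 82 81 83 80 83 80 80 85 82 85 83 80 81 67 62 73 64 71 73 86]
139 [84 76 82 83 79 81 82 82 82 84 84 80 79 79 62 72 92 82 73 67 98]
140 [ 79  81  81  82  82  83  82  85  82  84  84  80  80  86  67  67  88  79
  70  67 104]
141 [ 83  81  79  81  80  82  83  82  85  80  79  80  77  79  72  64  72  67
  68  80 114]
142 [ 82  80  80  85  85  81  82  86  81  79  82  79  78  77  79  75  68  71
  71 105 126]
143 [ 82  84  84  86  80  84  83  83  82  76  80  79  82  80  76  77  76  68
  91 119 126]
144 [ 83  80  85  79  83  82  80  77  80  79  78  80  75  79  74  76  72  80
 116 127 122]
145 [ 81  80  79  81  81  79  77  80  81  78  80  79  76  76  73  72  77 104
 126 126 113]
146 [ 79  77  77  77  72  67  63  74  78  77  80  74  75  74  72  78 102 123
 130 118  92]
147 [ 75  77  76  71  59  54  57  57  74  80  73  75  72  71  74 100 122 126
 121  99  68]
```

View pics/cmp.png

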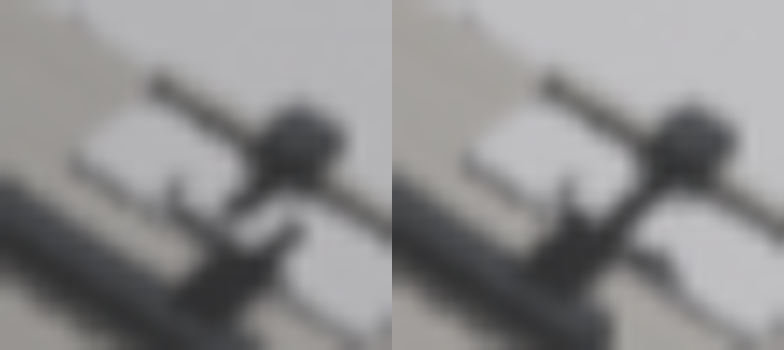

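The left half shows the pointer tip at (300,225) and the nose tip at (230,208). The right half shows the pointer overlapping the nose, with no gap between them. The nose sits about 8 mm lower than the pointer, which brings the estimate to about 18 mm (~103°). I'll turn the rest, release, rise and measure.

```bash
python3 -m crank '[[[0,0,0,0,0,6,0],[0,0,0,0,0,12,0],[0,0,0,0,0,18,0],[0,0,0,0,0,24,0],[0,0,0,0,0,30,0],[0,0,0,0,0,36,0],[0,0,0,0,0,41,0],[0,0,0,0,0,42,0],[0,0,0,0,0,42,0],[0,0,0,0,0,42,0]]]' 30; python3 go.py .5688 .0691 .097 232.3
python3 -m crank '[[[0,0,0,0,0,0,0.7],[0,0,0,0,0,0,1],[0,0,0,0,0,0,1],[0,0,0,0,0,0,1],[0,0,0,0,0,0,1],[0,0,-0.015,0,0,0,1],[0,0,-0.03,0,0,0,1],[0,0,-0.055,0,0,0,1],[0,0,-0.1,0,0,0,1],[0,0,-0.14,0,0,0,1]]]' 30; python3 go.py .5688 .0691 .097 232.3
```

```text
clock: 8.85
ee_pos: [0.5732, 0.0688, 0.098]
tcp_rot: [-0.342, 0.94, -0.002, 0.004]
wrist_force: [13.5, -4.1, -7.8]
width: 0.033
finger_force: 30.5
shift mm [3.2 3.1 1. ] rotvec [  -0.6   -0.  -102.4]
now [0.5732 0.0688 0.098 ] F [13.5 -4.1 -7.8] M [-1.58 -4.61  0.01] w 0.033 j [ 22.5  21.5  -4.    0.2 -64.  -72.6] t 8.85
clock: 10.1
ee_pos: [0.5688, 0.069, 0.2404]
tcp_rot: [-0.342, 0.94, -0.0, 0.001]
wrist_force: [0.8, 0.3, -0.3]
width: 0.0853
finger_force: 0.0
shift mm [  0.3   0.2 143.4] rotvec [-1.000e-01  0.000e+00 -1.024e+02]
now [0.5688 0.069  0.2404] F [ 0.8  0.3 -0.3] M [ 0.08 -0.09 -0.02] w 0.0853 j [ 22.6  17.   10.8   0.  -83.6 -72.6] t 10.1
```

```bash
python3 go.py .633 -.072 .240 270.7; python3 - <<'E'
import numpy as np,cv2
from fit import *
ps=np.mean([env.grab_frame("scene")["pixels"] for _ in range(4)],0).astype(np.uint8);np.save("s2.npy",ps)
g=ps.mean(2).astype(int);print(" "*4,*range(312,334))
for r in range(224,242):print(r,*g[r,312:334])
E
```

```text
shift mm [  41.4 -149.3    0.5] rotvec [  -0.2   -0.  -140.8]
now [0.5688 0.069  0.2404] F [ 0.8  0.3 -0.3] M [ 0.08 -0.09 -0.02] w 0.0853 j [ 22.6  17.   10.8   0.  -83.6 -72.6] t 10.1
     312 313 314 315 316 317 318 319 320 321 322 323 324 325 326 327 328 329 330 331 332 333
224 157 157 156 157 157 156 137 105 117 142 160 175 181 187 187 186 183 177 184 187 188 188
225 158 158 158 158 163 168 159 141 123 110 125 144 163 178 180 168 152 141 160 175 185 187
226 158 158 160 166 176 184 184 180 165 137 102 105 127 150 155 124 95 91 108 139 168 186
227 158 159 167 179 185 188 187 187 185 176 143 120 100 109 110 81 75 77 80 93 135 183
228 155 156 175 185 187 187 188 187 187 187 180 163 135 93 69 60 67 69 71 80 126 182
229 151 135 160 175 184 187 187 187 185 186 182 172 168 112 71 55 55 59 68 99 150 184
230 151 131 133 145 168 183 185 180 163 167 154 137 158 122 74 55 57 57 70 112 158 179
231 155 153 143 129 134 158 168 159 116 119 99 92 118 102 68 76 91 79 81 101 128 154
232 138 155 154 147 124 114 120 117 78 73 77 100 80 75 97 135 143 140 134 115 104 118
233 103 133 144 140 119 83 68 70 56 56 80 115 105 123 151 178 177 182 179 161 142 118
234 79 95 109 99 74 57 52 54 55 62 77 97 119 155 179 185 187 188 187 185 179 160
235 71 74 71 58 52 51 52 55 74 106 101 92 105 126 151 164 184 187 188 187 187 185
236 62 66 67 57 51 51 53 65 96 141 137 123 113 84 93 118 169 186 188 188 188 187
237 53 57 64 64 60 55 58 77 110 146 156 151 133 109 92 98 145 182 187 188 187 188
238 56 52 54 60 64 64 66 80 107 135 157 159 155 142 124 111 129 173 185 188 188 188
239 74 62 55 53 55 62 68 73 78 107 153 159 159 158 152 135 130 146 169 184 187 187
240 108 83 69 58 52 53 59 65 67 99 153 158 158 159 159 155 145 133 143 163 176 183
241 138 111 89 76 62 56 53 56 67 107 154 158 159 158 159 159 158 154 143 141 147 161
```

```bash
python3 -m crank '[[[0,-0.015,0,0,0,-10,1],[0.005,-0.03,0,0,0,-20,1],[0.01,-0.045,0,0,0,-30,1],[0.015,-0.06,0,0,0,-40,1],[0.02,-0.075,0,0,0,-50,1],[0.025,-0.09,0,0,0,-60,1],[0.03,-0.105,0,0,0,-70,1],[0.035,-0.12,0,0,0,-80,1],[0.04,-0.135,0,0,0,-90,1],[0.0414,-0.1493,0,0,0,-100,1]]]' 30; python3 go.py .633 -.072 .240 270.7; python3 - <<'E'
from fit import *
ps=np.mean([env.grab_frame("top")["pixels"] for _ in range(6)],0).astype(np.uint8);np.save("t2.npy",ps)
g=ps.mean(2).astype(int);print(" "*4,*range(205,226))
for r in range(132,150):print(r,*g[r,205:226])
E
```

```text
clock: 11.55
ee_pos: [0.6324, -0.0724, 0.2365]
tcp_rot: [0.94, -0.34, -0.001, 0.0]
wrist_force: [0.3, -0.4, 0.1]
width: 0.0854
finger_force: 0.0
shift mm [ 0.2 -0.7 -3.5] rotvec [  0.    0.1 -40.4]
now [ 0.6324 -0.0724  0.2365] F [ 0.3 -0.4  0.1] M [0.04 0.   0.02] w 0.0854 j [  7.5  24.8  21.5  -0.  -86.9  42.8] t 11.55
     205 206 207 208 209 210 211 212 213 214 215 216 217 218 219 220 221 222 223 224 225
132 131 130 131 130 129 129 129 128 128 126 121 115 111 105 100 92 83 76 69 75 110
133 132 131 130 131 129 129 129 129 128 125 122 116 112 106 101 93 83 77 71 76 110
134 131 131 130 130 130 129 128 129 128 125 122 116 112 106 100 92 85 77 70 75 110
135 131 130 130 130 130 129 129 129 128 127 124 119 112 109 101 95 86 77 71 75 108
136 130 131 129 130 129 130 129 127 129 127 123 118 113 108 101 95 86 77 71 72 107
137 131 131 129 130 129 128 129 128 129 126 125 120 114 108 102 96 87 79 72 70 97
138 130 130 129 130 129 129 128 129 128 127 125 119 115 109 103 98 88 78 71 70 73
139 130 130 130 130 129 129 129 128 128 128 126 121 116 110 103 97 91 80 72 66 68
140 130 130 130 130 129 129 129 127 128 127 126 121 116 110 103 98 91 81 72 67 64
141 130 130 130 130 129 130 128 128 128 128 126 122 116 110 104 98 92 80 73 66 62
142 130 130 131 129 129 128 128 128 128 127 126 122 117 111 106 99 94 84 73 66 62
143 130 130 130 130 130 128 129 128 128 128 125 121 115 111 104 99 93 85 75 67 62
144 130 130 130 130 129 130 129 128 128 128 124 121 116 110 105 100 94 86 75 68 66
145 130 131 130 129 129 129 129 128 128 128 126 122 116 111 105 100 93 86 77 68 69
146 131 131 131 130 129 129 129 128 128 128 123 121 117 111 105 99 94 86 76 69 69
147 131 131 131 130 131 130 130 128 129 127 124 121 116 111 104 99 93 84 76 67 68
148 132 132 131 130 130 131 129 128 129 128 126 121 116 110 106 100 94 85 76 69 70
149 132 132 132 131 131 130 128 128 129 129 126 122 116 110 106 98 94 85 75 69 70
```

```bash
python3 -m crank '[[[0.02,0.024,0,0,0,-10,1],[0.04,0.048,0,0,0,-20,1],[0.06,0.072,0,0,0,-30,1],[0.08,0.096,0,0,0,-40.4,1],[0.1,0.12,0,0,0,-40.4,1],[0.12,0.144,0,0,0,-40.4,1],[0.14,0.168,0,0,0,-40.4,1],[0.14,0.192,0,0,0,-40.4,1],[0.14,0.192,0,0,0,-40.4,1],[0.14,0.192,0,0,0,-40.4,1]]]' 30; python3 go.py .633 -.072 .240 270.7; python3 - <<'E'
from fit import *
P=env.grab_frame("top")
ps=np.mean([env.grab_frame("top")["pixels"] for _ in range(6)],0).astype(np.uint8);np.save("t2.npy",ps)
g=ps.mean(2).astype(int);print(" "*4,*range(205,226))
for r in range(132,150):print(r,*g[r,205:226])
a=cv2.resize(cv2.convertScaleAbs(ps[120:200,198:300],alpha=1.5),None,fx=6,fy=6,interpolation=cv2.INTER_CUBIC)
cv2.imwrite("pics/t2.png",a)
E
```

```text
clock: 13.1
ee_pos: [0.6162, -0.3082, 0.2378]
tcp_rot: [1.0, 0.003, 0.0, -0.0]
wrist_force: [0.7, 0.4, -0.5]
width: 0.0855
finger_force: 0.0
shift mm [  18.2 -236.1   -2.2] rotvec [-0.  -0.  -0.4]
now [ 0.6162 -0.3082  0.2378] F [ 0.7  0.4 -0.5] M [ 0.01 -0.04 -0.02] w 0.0855 j [-13.6  31.3  32.3  -0.  -90.9 104. ] t 13.1
     205 206 207 208 209 210 211 212 213 214 215 216 217 218 219 220 221 222 223 224 225
132 108 121 129 123 128 132 132 132 132 132 133 130 130 132 132 131 132 132 131 132 131
133 108 120 126 111 125 133 133 133 133 132 133 130 132 131 132 132 131 132 132 130 130
134 104 119 125 114 127 132 132 131 133 132 132 130 131 132 131 132 131 130 131 131 132
135 106 120 124 115 126 133 132 133 132 131 133 130 131 132 132 130 131 131 131 131 131
136 110 121 128 117 127 132 132 132 133 132 132 130 131 131 132 132 133 132 130 130 131
137 107 120 134 120 127 133 132 132 127 125 125 123 128 132 131 131 132 131 132 121 115
138 102 118 133 125 128 132 132 132 126 122 110 102 123 133 131 131 131 130 131 105 83
139 103 107 118 118 122 129 133 132 132 127 97 86 120 132 132 125 122 121 122 93 73
140 102 82 83 81 97 123 133 132 128 119 86 86 121 131 132 108 91 91 92 77 68
141 103 71 66 66 76 113 125 126 119 119 88 79 103 111 112 85 63 62 65 65 65
142 103 71 68 67 57 83 94 93 96 111 85 67 73 76 75 69 64 65 65 64 62
143 102 65 56 57 50 54 61 62 64 89 86 96 108 109 107 84 62 62 63 63 63
144 98 55 59 61 54 90 104 105 99 100 90 114 128 129 119 93 74 68 64 61 65
145 101 74 103 95 84 119 132 131 126 102 72 102 116 117 100 90 89 82 79 73 73
146 107 108 127 112 111 128 133 133 132 111 81 96 109 111 111 97 89 85 82 76 76
147 117 126 132 116 124 132 132 132 127 115 93 104 126 132 132 119 109 111 92 77 75
148 123 128 132 120 125 132 132 132 126 122 117 112 125 131 131 131 131 131 109 83 75
149 125 129 132 119 126 132 133 133 132 132 131 125 128 132 131 131 131 131 108 81 75
```

View pics/t2.png

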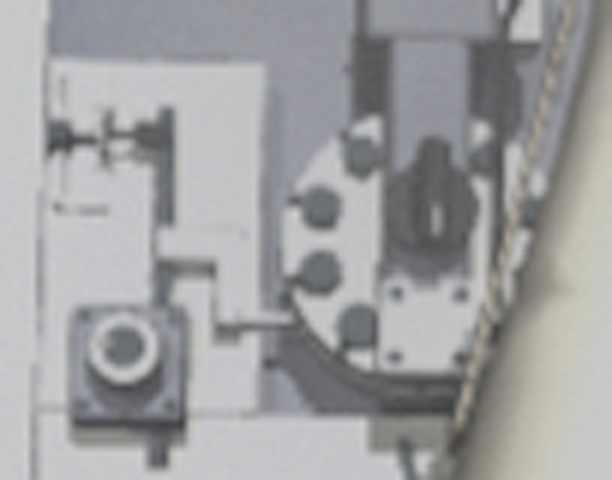

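The top crop shows the pointer at row 142.0 and the nose at row 142.9, tip to tip. Allowing for the nose's lower height, both views agree they line up to within about 0.3 mm. Next is the bar knob.

```bash
python3 - <<'E'
from fit import *
o=lambda u,v:(198+(u+.5)/6-.5,120+(v+.5)/6-.5)
print("knob",at(C[0],o(123,347),.124),"bar ends",at(C[0],o(433,140),.19),at(C[0],o(435,240),.19),at(C[0],o(435,262),.16),"foot")
P=env.grab_frame("top")
for Q,n in((P,"top"),(env.grab_frame("scene"),"scene")):
    d=env.trace(Q,"bar_grip")
    if d:
        m=np.argwhere(d[0]["pixels"]);print(n,d[0]["confidence"],len(m),m.min(0),m.max(0),m.mean(0))
E
python3 go.py .632 -.072 .240 270.7
```

```text
knob [0.56877599 0.06804101 0.124     ] bar ends [ 0.65258805 -0.06966197  0.19      ] [ 0.60690149 -0.07150851  0.19      ] [ 0.60465485 -0.07330069  0.16      ] foot
top 0.75 1081 [140 245] [186 287] [159.59019426 261.56891767]
scene 0.84 1506 [212 238] [280 291] [253.24037185 260.15338645]
shift mm [  17.  -236.8   -2.8] rotvec [-0.   0.  -0.4]
now [ 0.6164 -0.3089  0.2372] F [-0.1 -0.2 -0.7] M [0.02 0.01 0.03] w 0.0854 j [-13.7  31.4  32.3  -0.  -91.  104. ] t 13.65
```

```bash
python3 -m crank '[[[0.003,-0.04,0,0,0,0,1],[0.006,-0.08,0,0,0,0,1],[0.009,-0.12,0,0,0,0,1],[0.012,-0.16,0,0,0,0,1],[0.016,-0.2,0,0,0,0,1],[0.016,-0.23,0,0,0,0,1],[0.016,-0.2373,0,0,0,0,1],[0.016,-0.2373,0.01,0,0,0,1],[0.016,-0.2373,0.02,0,0,0,1],[0.016,-0.2373,0.02,0,0,0,1]]]' 30; python3 go.py .631 -.0715 .163 270.7; python3 - <<'E'
from h import *
p=env.grab_frame("scene");cv2.imwrite("pics/b.png",cv2.resize(p["pixels"][140:290,190:360],None,fx=4,fy=4,interpolation=cv2.INTER_CUBIC))
E
```

```text
clock: 14.9
ee_pos: [0.6301, -0.0725, 0.2156]
tcp_rot: [1.0, 0.002, -0.002, 0.0]
wrist_force: [0.4, -0.1, -0.2]
width: 0.0854
finger_force: 0.0
shift mm [ 1.  -1.  52.6] rotvec [ 0.   0.2 -0.4]
now [ 0.6301 -0.0725  0.2156] F [ 0.4 -0.1 -0.2] M [-0.01  0.06  0.01] w 0.0854 j [  7.5  24.7  18.5  -0.  -84.   82.7] t 14.9
```

View pics/b.png

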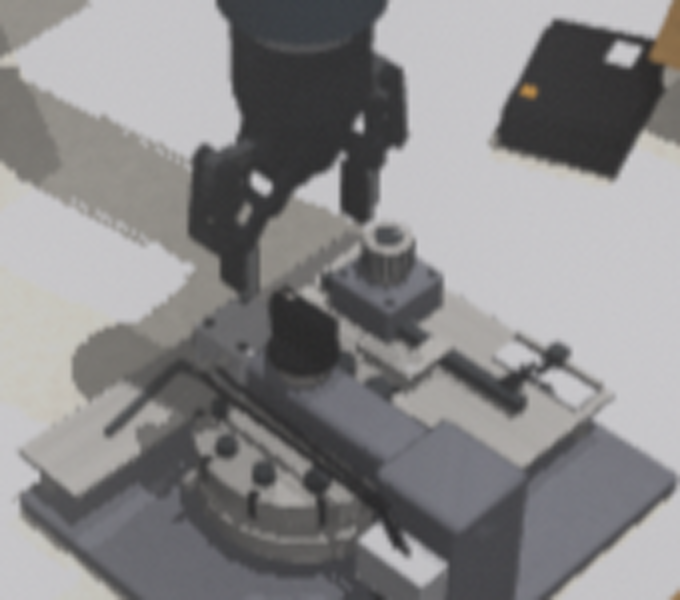

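The finger tips, at (240,290) and (360,215), straddle the bar top near (308,305). Now I'll descend and grip.

```bash
python3 -m crank '[[[0.001,-0.001,0.012,0,0,-0.4,1],[0.001,-0.001,0.024,0,0,-0.4,1],[0.001,-0.001,0.036,0,0,-0.4,1],[0.001,-0.001,0.046,0,0,-0.4,1],[0.001,-0.001,0.052,0,0,-0.4,1],[0.001,-0.001,0.052,0,0,-0.4,0.5],[0.001,-0.001,0.052,0,0,-0.4,0.2],[0.001,-0.001,0.052,0,0,-0.4,0],[0.001,-0.001,0.052,0,0,-0.4,0],[0.001,-0.001,0.052,0,0,-0.4,0]]]' 50; python3 go.py .631 -.0715 .163 270.7
```

```text
clock: 16.2
ee_pos: [0.6321, -0.0725, 0.1659]
tcp_rot: [1.0, 0.006, 0.0, 0.001]
wrist_force: [0.6, -4.9, 0.1]
width: 0.0128
finger_force: 50.7
shift mm [-1.1 -1.   2.9] rotvec [ 0.2 -0.  -0. ]
now [ 0.6321 -0.0725  0.1659] F [ 0.6 -4.9  0.1] M [-1.77 -0.23  0.04] w 0.0128 j [  7.6  25.7  12.8   0.2 -77.1  83.1] t 16.2
```

```bash
python3 -m crank '[[[0,0,0,0,0,6,0],[0,0,0,0,0,12,0],[0,0,0,0,0,18,0],[0,0,0,0,0,24,0],[0,0,0,0,0,30,0],[0,0,0,0,0,36,0],[0,0,0,0,0,42,0],[0,0,0,0,0,48,0],[0,0,0,0,0,54,0],[0,0,0,0,0,60,0]]]' 60; python3 go.py .632 -.0725 .166 162.7
```

```text
clock: 17.45
ee_pos: [0.6325, -0.0718, 0.1659]
tcp_rot: [0.868, -0.496, 0.001, 0.0]
wrist_force: [1.1, -4.6, -0.2]
width: 0.013
finger_force: 58.9
shift mm [ 0.3  0.8 -0.1] rotvec [-0.1 -0.1 47.8]
now [ 0.6325 -0.0718  0.1659] F [ 1.1 -4.6 -0.2] M [-1.12 -0.6  -0.03] w 0.013 j [  7.6  25.7  12.8   0.1 -77.   22.9] t 17.45
```

```bash
python3 -m crank '[[[0,0,0,0,0,6,0],[0,0,0,0,0,12,0],[0,0,0,0,0,18,0],[0,0,0,0,0,24,0],[0,0,0,0,0,30,0],[0,0,0,0,0,36,0],[0,0,0,0,0,41,0],[0,0,0,0,0,45,0],[0,0,0,0,0,47.8,0],[0,0,0,0,0,47.8,0]]]' 60; python3 go.py .632 -.0725 .166 162.7;python3 - <<'E'
from h import *
p=env.grab_frame("scene");cv2.imwrite("pics/c.png",cv2.resize(p["pixels"][170:290,190:345],None,fx=5,fy=5,interpolation=cv2.INTER_CUBIC))
E
```

```text
clock: 18.7
ee_pos: [0.6332, -0.0718, 0.1659]
tcp_rot: [-0.594, 0.804, -0.002, 0.001]
wrist_force: [3.3, -4.2, -0.4]
width: 0.0131
finger_force: 58.9
shift mm [ 1.   0.9 -0.1] rotvec [-0.2 -0.   0.2]
now [ 0.6332 -0.0718  0.1659] F [ 3.3 -4.2 -0.4] M [-1.27 -1.3  -0.06] w 0.0131 j [  7.6  25.8  12.9   0.1 -77.  -24.8] t 18.7
```

View pics/c.png

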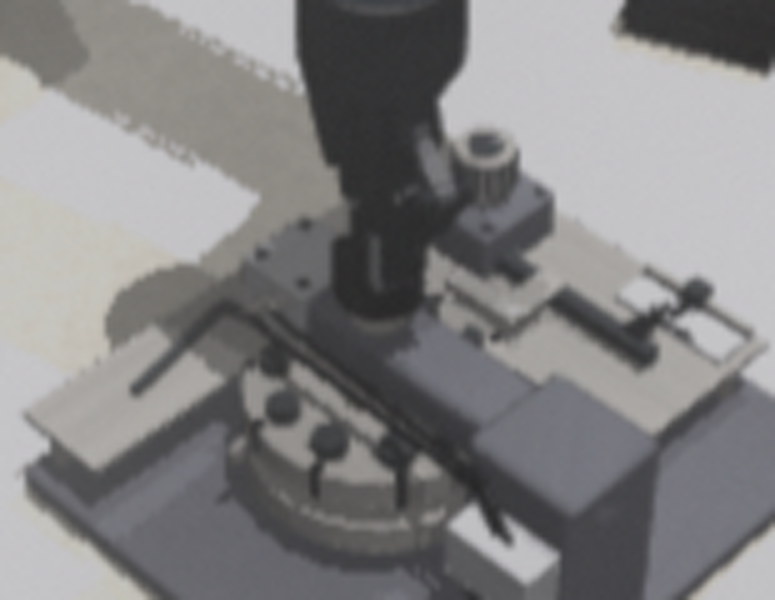

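The fingers at (380,260) hold the bar after a 108° turn. The residual moment is about 0.06 N m, so the turret is seated in the notch, and the gauge and rider are unchanged. I'm handing the job in.

```bash
python3 -c "
from workcell import env
print(env.job_done())"
```

```text
the job is handed in; nothing more can be done
None
```

The job is handed in: by camera measurement the pointer stands opposite the rider's nose to within about 0.3 mm, and the turret is at the third click (108°) with the bar knob still gripped; the rider and bystanders were not touched.

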